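Stack a stone slab over a cork separator on the cured stack

TASK

Two small leather-stamping stones lie on wooden rests: the stone whose rest has the green tag in front of it is cured and ready, the red-tagged one is still curing and must be left alone. Lay the cork sheet flat and centred on the green-tagged stone, lined up with it, let go of it, and then set the spare stone slab gently on top of the cork, centred and lined up with the stone below. Stone must never touch stone or be dropped, and the tags, mallet and bottle stay where they are.

Things in the scene. Friction and masses are not known exactly. Their poses are not given: they have to be found in the camera images.
- rest_left: fixed wooden rest on the robot's left (+y), 160 x 76 x 14 mm (x, y, z), a stone lies on it; origin at the centre of its underside on the bench, x along its length, z up
- rest_right: the same kind of rest on the robot's right (-y)
- base_left: loose dark grey stone slab lying on rest_left (top face 36 mm above the bench), 130 x 56 x 22 mm (x, y, z), about 0.4 kg; origin at the centre of its underside, x along its length, z up
- base_right: loose dark grey stone slab lying on rest_right (top face 36 mm above the bench), 130 x 56 x 22 mm (x, y, z), about 0.4 kg; origin at the centre of its underside, x along its length, z up
- tag_green: green plastic disc, 44 mm across, 12 mm high, on the bench about 110 mm from the centre of one of the rests, on the robot's side of it: that stone is ready; origin at the centre of its underside
- tag_red: red plastic disc of the same size, in front of the other rest: that stone must be left alone; origin at the centre of its underside
- stand: fixed light wooden block, 110 x 36 x 24 mm (x, y, z), under the cork sheet; origin at the centre of its underside on the bench, x along its length
- sheet: the separator: stiff flat brown cork sheet, 136 x 62 x 6 mm (x, y, z), 0.06 kg, lying on the stand with its underside 24 mm above the bench and its long edges free by 13 mm on both sides; origin at the centre of its underside, x along its length, z up
- slab: the spare dark grey stone slab, lying flat on the bare bench between the rests, 130 x 56 x 22 mm (x, y, z), about 0.4 kg; origin at the centre of its underside, x along its length, z up
- mallet: mallet with white head (48 mm across) lying on the far side of the bench, about 200 mm long, x along its handle; bystander; origin near the middle of the handle at bench level
- sealer: white bottle with blue cap, 56 mm across, 130 mm high, standing at the robot's far left; bystander; origin at the centre of its underside

How it is judged:
By the outcome, as a careful person would: the job done as asked, in the order asked, and still so for the second after the job is handed in, with the robot touching nothing.
It also fails if it takes over 59 s, if anything falls off the work surface, if the arm or the gripper's body presses on something with over 40 N, if the wrist force passes 120 N, or if a joint passes its speed limit or range.

ROBOT

A 6-joint arm with a two-finger parallel gripper is mounted at the origin on the work surface. World frame = base frame: x ahead of the robot, y to its left, z up, the work surface at z = 0. Lengths are in m, angles in degrees, forces in N, time in s.
With the tool pointing down it reaches from about 0.375 to 0.9 m from the base axis. Payload 3.1 kg.
Tool frame: the origin (TCP) lies between the finger pads; the fingertips stand 11 mm ahead of it and the grasp point (between the pads) lies 8 mm behind it; z points along the fingers, y is the line along which they close (so a half turn about z gives the same grasp; the last joint's range is limited). The gripper opens to 87 mm and grips with 3 to 60 N. Pads are 19 mm wide; open, the fingers measure 117 mm over their backs; the gripper's body (75 mm by 190 mm) begins 51 mm behind the grasp point.
Start: joints at [58.413, 30.224, 82.088, -0, 67.689, -10.227], TCP at [0.228, 0.582, 0.234] pointing down, gripper open.
Joint ranges: [-176.69, 176.69], [-43.24, 126.21], [12.49, 139.97], [-82, 262], [0, 151.66], [-163.58, 163.58]. Speed limits (degrees/s): [159.86, 159.86, 180, 180, 180, 180].

INTERFACE

Orientations are given as a 3x3 rotation matrix whose columns are the frame's x, y, z axes.
In Python, from rig import bot, viewer, workorder, models gives the robot as it stands.
- The arm moves only by the shell command python3 -m jog 'ROWS'. ROWS is JSON, a list of rows, each a list of 7 numbers: the opening, from 0 (shut) to 1 (fully open), then the shift along the tool's x, y, z in m, then the turn, a rotation vector about the tool's x, y, z in degrees. In form: [[claw, x, y, z, ax, ay, az], ...]. A call has 1 to 20 rows; each row is the pose to reach, as a shift and turn from the pose commanded when the call began, along the tool's axes at that moment; what a row does not reach only later rows make up. A row lasts 1/8 s, in which the tool goes at most 62.5 mm and 10.7 degrees, less where a joint would pass 70% of its speed; a pose out of reach is approached as far as the arm can. A call with a gripper value outside its range is refused whole. The fingers move at their own pace and stop on an object; the grip force is fixed at half the most. Time passes only in rows, so rows that repeat a pose let the fingers close. It gives the time, the measured TCP pose, the force, the opening and the grip force at its end, in the units of the state.
- bot.read_state(): the state, without advancing time (a new reading comes with each control period).
- viewer.capture(name): name is "scene" or "top" or "wrist"; returns (picture, depth): 420x560x3 uint8, blue, green, red; 420x560 float32, m along the optical axis (not along the pixel's ray), 0 where there is no reading.
- viewer.camera_info(name): a dict with "fx", "fy", "cx", "cy" (pixels), "dist_coeffs" ([k1, k2, p1, p2, k3] as OpenCV has them; the pictures are not rectified), "world_to_cam" (4x4, takes a point from world to camera coordinates). Camera axes: x right, y down, z forward; pixel columns grow to the right and rows downward; lengths in m; the calibration is good to about 2 mm. A picture is of the moment at which its call begins: read the wrist's pose just before it. camera_info takes no time and is no camera call; for the wrist camera it gives the pose at the moment of the call.
- workorder.hand_in(): hands the job in; it is judged then, once.
Trained networks look in the newest picture that a camera, given by its name, has taken for a name from the list of things; names that differ only in an ending like _2 or _b are one class to them, and where a whole thing is asked for, a point or a joint stands for the part that bears it (a point fixed in the world has none). Each returns a list of dicts, best first, with "p" (0 to 1); they miss things now and then, are a little off and sometimes report something else, mostly with a low value. They report only what shows in the picture. A call takes as long as a camera call.
- models.outline_of(camera, thing): "mask" (420x560 bool, what is visible of it).
- models.tip_of(camera, thing): "xyz" ([x, y, z] in m, in world coordinates, good to about 4 mm: a listed point, or the origin of a listed thing).
The state is a dict: "time_s": time; "joint_positions": joint angles; "qvel": joint speeds; "tau": joint torques, N m; "position": TCP position; "tcp_rot": TCP orientation; "force": force on the tool from outside, world axes, zero at the start; "moment": the same for the moment, N m; "opening": opening from 0.0 (shut) to 1.0 (fully open); "grasp_force": force on a finger pad.
Only numpy, scipy, OpenCV 4.12 (cv2) and the standard library are available. Lean on these libraries where they do the work, as an engineer would, in place of code of your own. Each camera call takes 0.05 s, during which the arm holds its last target. There are 200 camera calls.

## Working session

There is one attempt and no reset: what is moved stays moved. The work goes in short steps, Python scripts to look and compute and a shell command to move; the robot and the scene stay as the last step left them, time stands still between calls to the robot, and variables do not carry over. Pictures are saved under pics/ and viewed, at most 10 in all, crops included, and the job is handed in when it is done.

```bash
mkdir -p pics; ls; python3 - <<'E'
from rig import bot, viewer, models
import cv2, numpy as np
s=bot.read_state(); print(s['time_s'],s['position'],np.round(s['tcp_rot'],3).tolist())
for c in ("top","scene"):
    im,d=viewer.capture(c); cv2.imwrite(f"pics/{c}0.png",im); np.save(f"pics/{c}0d.npy",d)
    i=viewer.camera_info(c); print(c,i)
    if c=="top":
        for t in ["base_left","slab","sheet","tag_green","tag_red","sealer","mallet","stand","rest_left"]:
            print(t,[(round(r['p'],2),np.round(r['xyz'],3).tolist()) for r in models.tip_of(c,t)][:4])
E
```

```text
pics
0.0 [0.22726055 0.58147184 0.23258382] [[-0.931, 0.364, -0.001], [0.364, 0.931, -0.002], [0.0, -0.002, -1.0]]
top {'fx': 415.5022384730526, 'fy': 415.5022384730526, 'cx': 280.9779188474927, 'cy': 208.8153107354718, 'dist_coeffs': array([0.02618818, 0.        , 0.        , 0.        , 0.        ]), 'world_to_cam': array([[-0.02971751, -0.99955432,  0.00283546,  0.09995203],
       [-0.97841503,  0.02850842, -0.20467363,  0.59862729],
       [ 0.20450158, -0.00885665, -0.97882617,  0.89989138],
       [ 0.        ,  0.        ,  0.        ,  1.        ]])}
base_left [(0.91, [0.592, 0.278, 0.016])]
slab [(0.66, [0.455, 0.046, -0.001])]
sheet [(0.69, [0.625, -0.031, 0.025])]
tag_green [(0.74, [0.488, 0.24, -0.001])]
tag_red [(0.6, [0.42, -0.24, -0.001])]
sealer [(0.62, [0.538, 0.499, 0.002])]
mallet []
stand []
rest_left [(0.59, [0.595, 0.277, 0.0])]
scene {'fx': 508.4961909061515, 'fy': 508.4961909061515, 'cx': 281.7369238485444, 'cy': 209.24448430702412, 'dist_coeffs': array([-0.08218396,  0.        ,  0.        ,  0.        ,  0.        ]), 'world_to_cam': array([[-0.73927683,  0.67300794, -0.0230236 ,  0.38018535],
       [ 0.39410485,  0.40468183, -0.82517512, -0.25024674],
       [-0.54603217, -0.61910656, -0.56440759,  1.74999458],
       [ 0.        ,  0.        ,  0.        ,  1.        ]])}
```

View pics/top0.png

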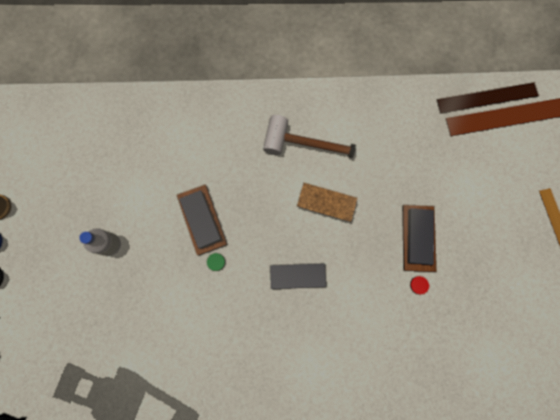

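View pics/scene0.png

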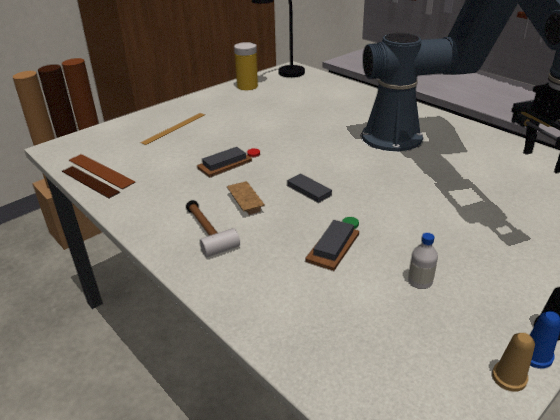

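Green-tagged stone is the left one (pixel 203,220; tag 216,262); cork is at (328,202), spare slab at (298,276), mallet (310,138), bottle (100,242), red-tagged stone on the right (420,238). Next I'll fit rectangles to the top faces.

```bash
cat > h.py <<'E'
from rig import bot, viewer, models
import cv2, numpy as np
from scipy.spatial.transform import Rotation as R
def fit(cam, thing, ztop, near=None, tol=.005, cap=True, info=None):
    """centre, yaw and size of the top face at height ztop"""
    if cap:
        info=viewer.camera_info(cam); im,d=viewer.capture(cam); fit.last=(im,d,info)
    im,d,info=fit.last
    K=np.array([[info['fx'],0,info['cx']],[0,info['fy'],info['cy']],[0,0,1.]])
    T=np.linalg.inv(info['world_to_cam'])
    for r in models.outline_of(cam,thing):
        v,u=np.nonzero(r['mask'])
        if len(u)<100: continue
        n=cv2.undistortPoints(np.c_[u,v].astype(np.float64)[:,None],K,info['dist_coeffs'])[:,0]
        ray=np.c_[n,np.ones(len(n))]
        z=((ray*d[v,u,None])@T[:3,:3].T+T[:3,3])[:,2]
        w=ray@T[:3,:3].T; w=T[:3,3]+w*((ztop-T[2,3])/w[:,2])[:,None]
        zm=np.median(z)
        k=np.abs(z-zm)<tol
        p=w[k,:2].astype(np.float32)
        # drop stragglers, then fit
        q=p[np.linalg.norm(p-np.median(p,0),axis=1)<.085]
        (c,s,a)=cv2.minAreaRect(q)
        if s[0]<s[1]: s=s[::-1]; a+=90
        a=(a+90)%180-90
        c0=q.mean(0); e=np.linalg.eigh(np.cov((q-c0).T))[1][:,1]
        print(thing,'p%.2f n%d z%.4f'%(r['p'],len(q),zm),'rect c',np.round(c,4),'yaw %.1f'%a,'size',np.round(s,4),
          '| mean',np.round(c0,4),'pca yaw %.1f'%((np.degrees(np.arctan2(e[1],e[0]))+90)%180-90))
def tcp():
    s=bot.read_state(); return np.array(s['position']),np.array(s['tcp_rot'])
def go(x,y,z,yaw):
    """shift/turn in tool axes to TCP x,y,z pointing down with tool x at yaw (mod 180)"""
    p,Q=tcp()
    for k in (0,180):
        t=np.radians(yaw+k); G=np.c_[[np.cos(t),np.sin(t),0],[np.sin(t),-np.cos(t),0],[0,0,-1]]
        rv=R.from_matrix(Q.T@G).as_rotvec(degrees=True)
        print('go',np.round(Q.T@(np.array([x,y,z])-p),4).tolist(),np.round(rv,1).tolist(), 'j6',round(bot.read_state()['joint_positions'][5],1))
E
python3 - <<'E'
from h import *
fit('top','sheet',.03)
fit('top','slab',.022,cap=False)
fit('top','base_left',.036,cap=False)
fit('top','rest_left',.014,cap=False)
i=viewer.camera_info('wrist'); p,Q=tcp()
M=np.linalg.inv(i['world_to_cam']); print('cam in tool',Q.T@(M[:3,3]-p),(Q.T@M[:3,:3]).round(3).tolist(),i['fx'])
E
```

```text
sheet p0.93 n1421 z0.0296 rect c [ 0.6231 -0.0286] yaw 72.3 size [0.1368 0.0631] | mean [ 0.6224 -0.0289] pca yaw 72.5
slab p0.89 n1360 z0.0217 rect c [0.4502 0.0481] yaw -89.6 size [0.1318 0.0558] | mean [0.45  0.048] pca yaw -89.4
base_left p0.61 n1243 z0.0357 rect c [0.5895 0.2765] yaw 21.7 size [0.1306 0.056 ] | mean [0.589  0.2757] pca yaw 21.8
rest_left p0.81 n464 z0.0136 rect c [0.5834 0.2735] yaw 19.2 size [0.1396 0.076 ] | mean [0.5675 0.2555] pca yaw -1.5
cam in tool [ 0.0779739   0.00108881 -0.15211307] [[-0.0, -0.957, -0.289], [1.0, -0.0, 0.001], [-0.001, -0.289, 0.957]] 323.35673598893925
```

```bash
python3 - <<'E'
from h import *
go(.59,.276,.23,21.7)
E
```

```text
go [-0.449, -0.153, 0.0036] [0.0, -0.0, 136.9] j6 -10.2
go [-0.449, -0.153, 0.0036] [0.0, 0.0, -43.1] j6 -10.2
```

```bash
python3 -m jog '[[1,-0.449,-0.153,0.004,0,0,-43],[1,-0.449,-0.153,0.004,0,0,-43],[1,-0.449,-0.153,0.004,0,0,-43],[1,-0.449,-0.153,0.004,0,0,-43],[1,-0.449,-0.153,0.004,0,0,-43],[1,-0.449,-0.153,0.004,0,0,-43],[1,-0.449,-0.153,0.004,0,0,-43],[1,-0.449,-0.153,0.004,0,0,-43],[1,-0.449,-0.153,0.004,0,0,-43],[1,-0.449,-0.153,0.004,0,0,-43],[1,-0.449,-0.153,0.004,0,0,-43]]'
python3 - <<'E'
from h import *
fit('wrist','base_left',.036); cv2.imwrite('pics/w1.png',fit.last[0])
s=bot.read_state(); print(s['time_s'],s['position'],s['joint_positions'],s['force'])
go(.623,-.029,.2,72.3)
E
```

```text
time_s: 2.17
position: [0.5887, 0.2772, 0.2295]
tcp_rot: [[-0.929, -0.37, -0.001], [-0.37, 0.929, 0.0], [0.001, 0.0, -1.0]]
force: [-0.1, 1.1, 0.1]
opening: 0.999
grasp_force: 0.0
base_left p0.72 n5889 z0.0369 rect c [0.5926 0.2766] yaw 21.5 size [0.1288 0.0558] | mean [0.5893 0.2753] pca yaw 21.5
base_left p0.37 n885 z0.0865 rect c [0.5456 0.5323] yaw -10.2 size [0.0617 0.0567] | mean [0.5435 0.522 ] pca yaw -7.9
2.275 [0.58890151 0.27725793 0.22971631] [ 1.53891868e+01  3.24993369e+01  7.83324318e+01  7.85622139e-03
  6.91837583e+01 -9.63734141e+01] [-0.00334632  0.35646313  0.07117363]
go [0.0819, -0.2971, 0.0297] [-0.0, -0.0, 129.5] j6 -96.4
go [0.0819, -0.2971, 0.0297] [0.0, -0.0, -50.5] j6 -96.4
```

View pics/w1.png

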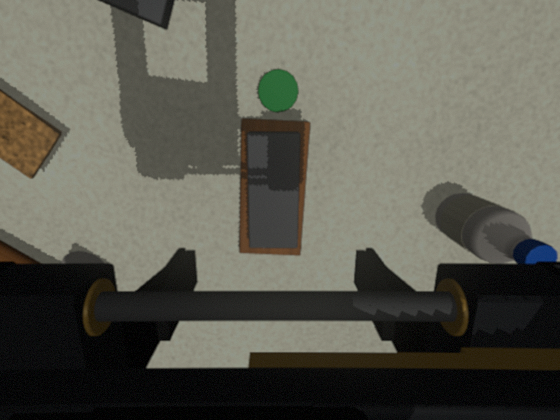

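Wrist view: stone at columns 247–300, rows 130–250 with the green disc in front at (278,90), agreeing with the top fit. The short turn would run joint 6 out of range, so I use +129.5°.

```bash
python3 -m jog '[[1,0.082,-0.297,0.03,0,0,129.5],[1,0.082,-0.297,0.03,0,0,129.5],[1,0.082,-0.297,0.03,0,0,129.5],[1,0.082,-0.297,0.03,0,0,129.5],[1,0.082,-0.297,0.03,0,0,129.5],[1,0.082,-0.297,0.03,0,0,129.5],[1,0.082,-0.297,0.03,0,0,129.5],[1,0.082,-0.297,0.03,0,0,129.5],[1,0.082,-0.297,0.03,0,0,129.5],[1,0.082,-0.297,0.03,0,0,129.5],[1,0.082,-0.297,0.03,0,0,129.5],[1,0.082,-0.297,0.03,0,0,129.5],[1,0.082,-0.297,0.03,0,0,129.5],[1,0.082,-0.297,0.03,0,0,129.5],[1,0.082,-0.297,0.03,0,0,129.5],[1,0.082,-0.297,0.03,0,0,129.5]]'
python3 - <<'E'
from h import *
fit('wrist','sheet',.03); cv2.imwrite('pics/w2.png',fit.last[0])
fit('top','sheet',.03)
s=bot.read_state(); print(s['time_s'],s['position'],s['joint_positions'],s['force'])
go(.6235,-.0287,.027,72.4)
E
```

```text
time_s: 4.28
position: [0.6233, -0.0302, 0.1996]
tcp_rot: [[0.306, 0.952, -0.0], [0.952, -0.306, -0.0], [-0.0, 0.0, -1.0]]
force: [-0.4, -0.2, -0.3]
opening: 0.996
grasp_force: 0.0
sheet p0.65 n7737 z0.0308 rect c [ 0.6274 -0.0276] yaw 71.8 size [0.1347 0.0619] | mean [ 0.6289 -0.0235] pca yaw 72.1
sheet p0.59 n242 z0.0296 rect c [0.6403 0.0247] yaw -15.8 size [0.0602 0.0262] | mean [0.639  0.0254] pca yaw -14.6
4.475 [ 0.62334633 -0.03034254  0.19956711] [-1.30313091e+01  3.23411156e+01  8.41725698e+01 -1.48802702e-03
  6.34842135e+01  4.81902481e+00] [0.44404612 0.54021613 0.65993075]
go [0.0016, -0.0004, 0.1726] [0.0, 0.0, -0.2] j6 4.8
go [0.0016, -0.0004, 0.1726] [0.0, -0.0, 179.8] j6 4.8
```

View pics/w2.png

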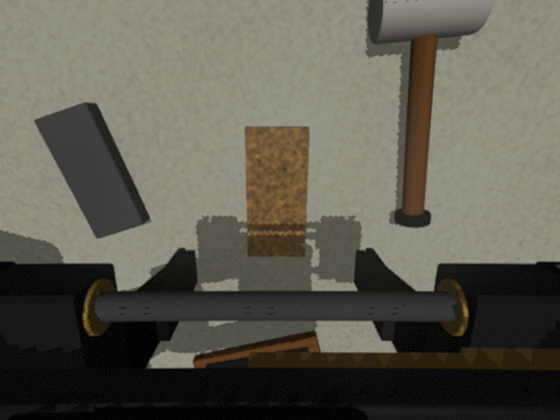

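Cork at columns 247–308, rows 127–256, centred under the fingers (finger midpoint col 276) and clear of mallet and slab. Descend and grip.

```bash
python3 -m jog '[[1,0.002,0.001,0.06,0,0,0],[1,0.002,0.001,0.12,0,0,0],[1,0.002,0.001,0.15,0,0,0],[1,0.002,0.001,0.165,0,0,0],[1,0.002,0.001,0.1725,0,0,0],[1,0.002,0.001,0.1725,0,0,0],[0.75,0.002,0.001,0.1725,0,0,0],[0.75,0.002,0.001,0.1725,0,0,0],[0.65,0.002,0.001,0.1725,0,0,0],[0.65,0.002,0.001,0.1725,0,0,0],[0.65,0.002,0.001,0.1725,0,0,0],[0.65,0.002,0.001,0.1725,0,0,0]]'
```

```text
time_s: 5.98
position: [0.6252, -0.0287, 0.0276]
tcp_rot: [[0.307, 0.952, 0.001], [0.952, -0.307, -0.0], [0.0, 0.001, -1.0]]
force: [-1.1, 0.2, 4.6]
opening: 0.706
grasp_force: 30.0
```

```bash
python3 -m jog '[[0.6,0,0,-0.005,0,0,0],[0.6,0,0,-0.02,0,0,0],[0.6,0,0,-0.05,0,0,0],[0.6,0,0,-0.08,0,0,0],[0.6,0,0,-0.1,0,0,0],[0.6,0,0,-0.1,0,0,0],[0.6,0,0,-0.1,0,0,0]]'
python3 - <<'E'
from h import *
p,Q=tcp(); zt=p[2]-.0276+.030
fit('wrist','sheet',zt)
fit('top','sheet',zt)
cv2.imwrite('pics/t3.png',cv2.resize(fit.last[0][120:320,140:480],None,fx=2,fy=2))
s=bot.read_state(); print(s['time_s'],s['position'],s['opening'],s['grasp_force'],s['force'])
go(.591,.2765,.14,21.6)
E
```

```text
time_s: 6.85
position: [0.6243, -0.0285, 0.1266]
tcp_rot: [[0.307, 0.952, -0.001], [0.952, -0.307, 0.0], [-0.0, -0.001, -1.0]]
force: [-0.4, 0.5, -1.5]
opening: 0.706
grasp_force: 30.0
sheet p0.96 n22460 z0.1299 rect c [ 0.6295 -0.0172] yaw 71.7 size [0.1134 0.0622] | mean [ 0.6329 -0.0071] pca yaw 71.6
sheet p0.79 n213 z0.1280 rect c [0.6407 0.0287] yaw -16.0 size [0.0607 0.0194] | mean [0.6389 0.0294] pca yaw -14.7
7.05 [ 0.62421168 -0.0285601   0.12591342] 0.7071528396379071 29.99531239271164 [ 0.34301928  0.34177983 -0.56222999]
go [0.2802, -0.1252, -0.0139] [-0.1, 0.1, 50.5] j6 5.0
go [0.2802, -0.1252, -0.0139] [-0.1, -0.1, -129.5] j6 5.0
```

View pics/t3.png

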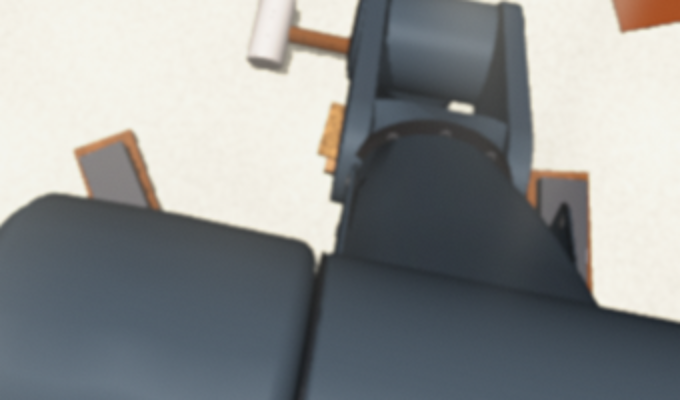

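Cork is held level (top fit z 0.130). Wrist and top cameras differ by ~3 mm on the stone; looking at it from two opposite tool yaws cancels the wrist camera's bias.

```bash
python3 - <<'E'
from h import *
go(.70,.32,.3,21.6)
E
```

```text
go [0.355, -0.0352, -0.1741] [-0.1, 0.1, 50.5] j6 5.0
go [0.355, -0.0352, -0.1741] [-0.1, -0.1, -129.5] j6 5.0
```

```bash
python3 -m jog '[[0.6,0,0,-0.06,0,0,0],[0.6,0,0,-0.12,0,0,0],[0.6,0.355,-0.035,-0.174,0,0,-129.5],[0.6,0.355,-0.035,-0.174,0,0,-129.5],[0.6,0.355,-0.035,-0.174,0,0,-129.5],[0.6,0.355,-0.035,-0.174,0,0,-129.5],[0.6,0.355,-0.035,-0.174,0,0,-129.5],[0.6,0.355,-0.035,-0.174,0,0,-129.5],[0.6,0.355,-0.035,-0.174,0,0,-129.5],[0.6,0.355,-0.035,-0.174,0,0,-129.5],[0.6,0.355,-0.035,-0.174,0,0,-129.5],[0.6,0.355,-0.035,-0.174,0,0,-129.5],[0.6,0.355,-0.035,-0.174,0,0,-129.5],[0.6,0.355,-0.035,-0.174,0,0,-129.5],[0.6,0.355,-0.035,-0.174,0,0,-129.5],[0.6,0.355,-0.035,-0.174,0,0,-129.5],[0.6,0.355,-0.035,-0.174,0,0,-129.5],[0.6,0.355,-0.035,-0.174,0,0,-129.5]]'
python3 - <<'E'
from h import *
fit('wrist','base_left',.036); cv2.imwrite('pics/w4.png',fit.last[0])
fit('wrist','sheet',tcp()[0][2]+.0024,cap=False)
print(bot.read_state()['joint_positions'])
go(.475,.23,.3,21.6)
E
```

```text
time_s: 9.3
position: [0.7004, 0.32, 0.301]
tcp_rot: [[-0.93, -0.368, -0.0], [-0.368, 0.93, -0.0], [0.0, 0.0, -1.0]]
force: [0.1, 0.2, -0.1]
opening: 0.707
grasp_force: 30.0
base_left p0.64 n5393 z0.0369 rect c [0.5927 0.2767] yaw 21.5 size [0.1276 0.0557] | mean [0.5895 0.2755] pca yaw 21.6
sheet p0.80 n22373 z0.3043 rect c [0.6918 0.3164] yaw 21.2 size [0.1135 0.0622] | mean [0.6817 0.3127] pca yaw 21.1
[ 1.62621845e+01  3.97032321e+01  5.27817382e+01 -6.28609287e-04
  8.75069202e+01 -9.53581144e+01]
go [0.2428, -0.0005, 0.0011] [-0.0, -0.0, -180.0] j6 -95.4
go [0.2428, -0.0005, 0.0011] [-0.0, 0.0, 0.0] j6 -95.4
```

View pics/w4.png

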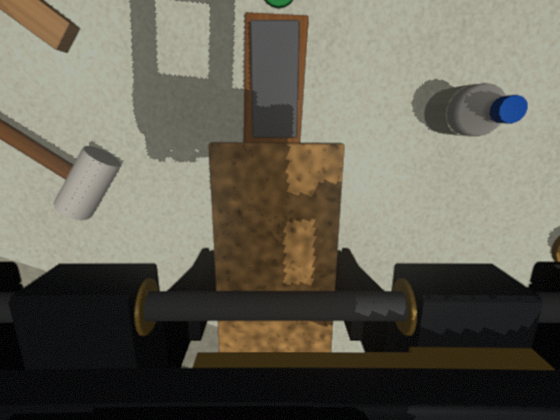

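Whole stone visible at columns 250–300, rows 20–138; held cork centred at column 276. Now the opposite view.

```bash
python3 -m jog '[[0.6,0.243,0,0.001,0,0,179],[0.6,0.243,0,0.001,0,0,179],[0.6,0.243,0,0.001,0,0,179],[0.6,0.243,0,0.001,0,0,179],[0.6,0.243,0,0.001,0,0,179],[0.6,0.243,0,0.001,0,0,179],[0.6,0.243,0,0.001,0,0,179],[0.6,0.243,0,0.001,0,0,179],[0.6,0.243,0,0.001,0,0,179],[0.6,0.243,0,0.001,0,0,179],[0.6,0.243,0,0.001,0,0,179],[0.6,0.243,0,0.001,0,0,179],[0.6,0.243,0,0.001,0,0,179],[0.6,0.243,0,0.001,0,0,179],[0.6,0.243,0,0.001,0,0,179],[0.6,0.243,0,0.001,0,0,179],[0.6,0.243,0,0.001,0,0,179],[0.6,0.243,0,0.001,0,0,179],[0.6,0.243,0,0.001,0,0,179]]'
python3 - <<'E'
from h import *
fit('wrist','base_left',.036); cv2.imwrite('pics/w5.png',fit.last[0])
fit('wrist','sheet',tcp()[0][2]+.0024,cap=False)
print(bot.read_state()['joint_positions'])
go(.592,.276,.12,21.8)
E
```

```text
time_s: 11.82
position: [0.4746, 0.2304, 0.3002]
tcp_rot: [[0.922, 0.387, 0.0], [0.387, -0.922, 0.0], [0.0, 0.0, -1.0]]
force: [0.1, 1.2, -0.5]
opening: 0.709
grasp_force: 30.0
sheet p0.69 n22482 z0.3035 rect c [0.4869 0.2352] yaw 22.4 size [0.1134 0.0626] | mean [0.4967 0.2393] pca yaw 22.2
[1.37441057e+01 1.82670760e+01 9.11753192e+01 8.17793662e-04
 7.05473432e+01 8.10572993e+01]
go [0.1259, 0.0032, 0.1802] [0.0, -0.0, 0.9] j6 81.1
go [0.1259, 0.0032, 0.1802] [0.0, 0.0, -179.1] j6 81.1
```

```bash
python3 - <<'E'
from h import *
fit('wrist','base_left',.036)
for t in ('base_right','slab','rest_left'): print(t); fit('wrist',t,.014 if 'rest' in t else .036,cap=False)
E
```

```text
base_left p0.77 n5540 z0.0370 rect c [0.5934 0.276 ] yaw 21.6 size [0.1288 0.0552] | mean [0.5963 0.2774] pca yaw 21.4
base_right
slab
slab p0.76 n3287 z0.0226 rect c [0.4566 0.0559] yaw 90.0 size [0.1274 0.0556] | mean [0.4583 0.0591] pca yaw -87.4
rest_left
rest_left p0.72 n2263 z0.0149 rect c [0.6039 0.2792] yaw 19.4 size [0.1438 0.0763] | mean [0.6258 0.2833] pca yaw 19.3
```

View pics/w5.png

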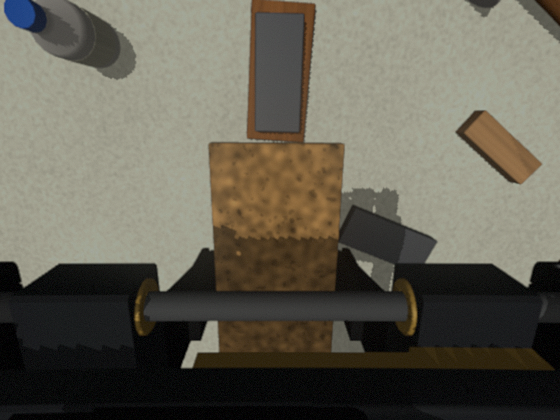

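Stone at columns 255–305, rows 12–132. The two views average to (0.593, 0.276), yaw ≈ 21.9°.

```bash
python3 - <<'E'
from h import *
go(.593,.2763,.06,21.9)
E
```

```text
go [0.127, 0.0032, 0.24] [-0.0, 0.0, 0.8] j6 81.1
go [0.127, 0.0032, 0.24] [-0.0, -0.0, -179.2] j6 81.1
```

```bash
python3 -m jog '[[0.6,0.06,0.003,0,0,0,0.8],[0.6,0.127,0.003,0.03,0,0,0.8],[0.6,0.127,0.003,0.09,0,0,0.8],[0.6,0.127,0.003,0.15,0,0,0.8],[0.6,0.127,0.003,0.2,0,0,0.8],[0.6,0.127,0.003,0.23,0,0,0.8],[0.6,0.127,0.003,0.24,0,0,0.8],[0.6,0.127,0.003,0.24,0,0,0.8],[0.6,0.127,0.003,0.24,0,0,0.8],[0.6,0.127,0.003,0.24,0,0,0.8]]'; python3 - <<'E'
from h import *
for i in range(2):
  s=bot.read_state(); print(s['position'],s['force']); viewer.capture('top')
go(.593,.2763,.0405,21.9)
E
```

```text
time_s: 13.48
position: [0.5941, 0.2768, 0.0619]
tcp_rot: [[0.928, 0.372, 0.003], [0.372, -0.928, 0.001], [0.003, 0.0, -1.0]]
force: [-0.6, 0.2, -1.4]
opening: 0.706
grasp_force: 30.0
[0.59405257 0.27681987 0.0618555 ] [-0.55638431  0.20964575 -1.43244797]
[0.59383004 0.27671958 0.06163921] [ 0.02776644 -0.30915502 -0.34425582]
go [-0.0008, 0.0001, 0.0208] [0.0, -0.1, -0.1] j6 83.4
go [-0.0008, 0.0001, 0.0208] [-0.2, -0.0, 179.9] j6 83.4
```

```bash
python3 -m jog '[[0.6,-0.001,0,0.006,0,0,0],[0.6,-0.001,0,0.012,0,0,0],[0.6,-0.001,0,0.016,0,0,0],[0.6,-0.001,0,0.019,0,0,0],[0.6,-0.001,0,0.0205,0,0,0],[0.6,-0.001,0,0.0205,0,0,0],[0.6,-0.001,0,0.0205,0,0,0]]'
```

```text
time_s: 14.45
position: [0.5921, 0.2762, 0.0396]
tcp_rot: [[0.928, 0.372, 0.0], [0.372, -0.928, 0.0], [0.0, 0.0, -1.0]]
force: [-0.2, 0.9, -0.3]
opening: 0.711
grasp_force: 30.0
```

```bash
python3 -m jog '[[0.6,0.0005,0,0.0007,0,0,0],[0.6,0.0005,0,0.0007,0,0,0],[0.8,0.0005,0,0.0007,0,0,0],[1,0.0005,0,0.0007,0,0,0],[1,0.0005,0,0.0007,0,0,0],[1,0.0005,0,0.0007,0,0,0],[1,0,0,-0.03,0,0,0],[1,0,0,-0.09,0,0,0],[1,0,0,-0.15,0,0,0],[1,0,0,-0.19,0,0,0],[1,0,0,-0.19,0,0,0],[1,0,0,-0.19,0,0,0]]'
python3 - <<'E'
from h import *
fit('wrist','sheet',.042); cv2.imwrite('pics/w6.png',fit.last[0])
go(.452,.048,.2,90.5)
E
```

```text
time_s: 15.95
position: [0.5912, 0.2758, 0.2287]
tcp_rot: [[0.928, 0.372, -0.002], [0.372, -0.928, -0.001], [-0.002, -0.0, -1.0]]
force: [0.7, -0.2, -1.1]
opening: 1.002
grasp_force: 0.0
sheet p0.66 n7155 z0.0427 rect c [0.5942 0.2766] yaw 21.5 size [0.1357 0.0619] | mean [0.5979 0.278 ] pca yaw 21.7
go [-0.2134, 0.1598, 0.0282] [-0.2, 0.2, -68.7] j6 83.4
go [-0.2134, 0.1598, 0.0282] [0.2, 0.2, 111.3] j6 83.4
```

View pics/w6.png

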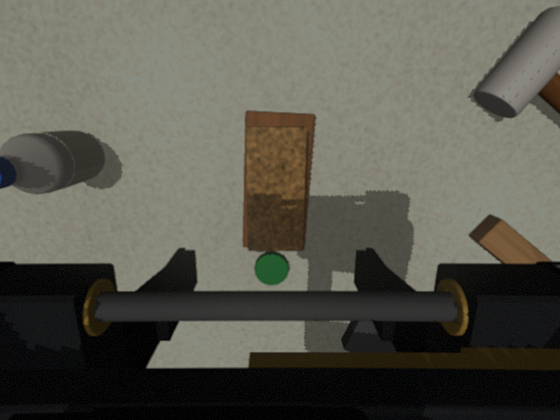

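Cork lies flat (z 0.0427) at (0.594, 0.277), columns 247–306, rows 126–250, lined up with the stone within ~1 mm. Now the slab.

```bash
python3 -m jog '[[1,-0.213,0.16,0.028,0,0,-68.7],[1,-0.213,0.16,0.028,0,0,-68.7],[1,-0.213,0.16,0.028,0,0,-68.7],[1,-0.213,0.16,0.028,0,0,-68.7],[1,-0.213,0.16,0.028,0,0,-68.7],[1,-0.213,0.16,0.028,0,0,-68.7],[1,-0.213,0.16,0.028,0,0,-68.7],[1,-0.213,0.16,0.028,0,0,-68.7],[1,-0.213,0.16,0.028,0,0,-68.7],[1,-0.213,0.16,0.028,0,0,-68.7]]'
python3 - <<'E'
from h import *
viewer.capture('top')
fit('wrist','slab',.022); cv2.imwrite('pics/w7.png',fit.last[0])
go(.452,.048,.014,90.5)
E
```

```text
time_s: 17.3
position: [0.4537, 0.0485, 0.2012]
tcp_rot: [[-0.009, 1.0, -0.001], [1.0, 0.009, 0.0], [0.0, -0.001, -1.0]]
force: [0.3, 0.7, -0.3]
opening: 1.002
grasp_force: 0.0
slab p0.60 n6324 z0.0228 rect c [0.4533 0.0487] yaw -89.6 size [0.1282 0.0558] | mean [0.4532 0.052 ] pca yaw -89.5
go [-0.0004, -0.0018, 0.1875] [-0.0, -0.0, 0.0] j6 -8.5
go [-0.0004, -0.0018, 0.1875] [0.0, -0.0, -180.0] j6 -8.5
```

View pics/w7.png

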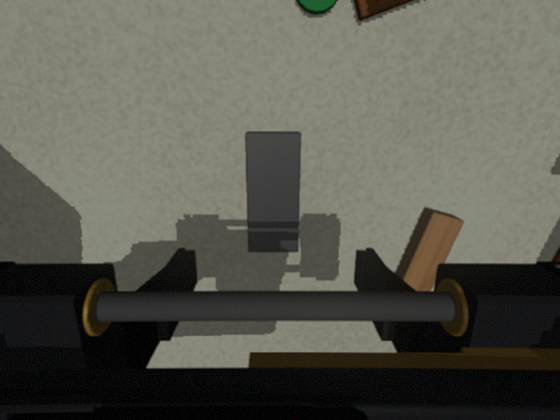

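Slab at columns 246–300, rows 132–252, between the fingers, nothing near it. Descend (tips 3 mm above the bench) and grip.

```bash
python3 -m jog '[[1,0,-0.001,0.06,0,0,0],[1,0,-0.001,0.12,0,0,0],[1,0,-0.001,0.16,0,0,0],[1,0,-0.001,0.178,0,0,0],[1,0,-0.001,0.1865,0,0,0],[1,0,-0.001,0.1865,0,0,0],[0.75,0,-0.001,0.1865,0,0,0],[0.7,0,-0.001,0.1865,0,0,0],[0.6,0,-0.001,0.1865,0,0,0],[0.5,0,-0.001,0.1865,0,0,0],[0.5,0,-0.001,0.1865,0,0,0],[0.5,0,-0.001,0.1865,0,0,0]]'; python3 - <<'E'
from h import *
for i in range(2):
  s=bot.read_state(); print(s['position'],s['force'],s['opening']); viewer.capture('top')
E
```

```text
time_s: 18.95
position: [0.4514, 0.0484, 0.0153]
tcp_rot: [[-0.01, 1.0, -0.003], [1.0, 0.01, 0.0], [0.0, -0.003, -1.0]]
force: [-2.5, -1.2, 6.2]
opening: 0.642
grasp_force: 30.0
[0.45144564 0.04841871 0.01533744] [-2.51506406 -1.24504143  6.1962613 ] 0.6420998487662452
[0.45149876 0.04840013 0.01535749] [-2.45926892 -0.95512575  5.85306903] 0.6366726368270995
```

```bash
python3 -m jog '[[0.5,0,0,-0.004,0,0,0],[0.5,0,0,-0.015,0,0,0],[0.5,0,0,-0.05,0,0,0],[0.5,0,0,-0.1,0,0,0],[0.5,0,0,-0.135,0,0,0],[0.5,0,0,-0.135,0,0,0]]'
python3 - <<'E'
from h import *
viewer.capture('top')
s=bot.read_state(); print(s['position'],s['force'],s['opening'])
fit('wrist','slab',s['position'][2]-.0153+.022)
go(.593,.2763,.15,21.9)
E
```

```text
time_s: 19.8
position: [0.4547, 0.0482, 0.1527]
tcp_rot: [[-0.01, 1.0, 0.007], [1.0, 0.01, -0.001], [-0.001, 0.007, -1.0]]
force: [0.3, -0.2, -4.6]
opening: 0.644
grasp_force: 30.0
[0.45334689 0.04833225 0.15108577] [-0.40016194 -0.29783397 -3.53337879] 0.6406207334266754
slab p0.83 n19584 z0.1585 rect c [0.455  0.0604] yaw -89.6 size [0.1064 0.0559] | mean [0.455  0.0702] pca yaw -89.8
go [0.2265, 0.1434, -0.001] [-0.1, 0.1, 68.6] j6 -8.6
go [0.2265, 0.1434, -0.001] [-0.1, -0.1, -111.4] j6 -8.6
```

```bash
python3 -m jog '[[0.5,0.04,0.026,-0.02,0,0,8],[0.5,0.09,0.057,-0.02,0,0,18],[0.5,0.14,0.088,-0.02,0,0,28],[0.5,0.18,0.114,-0.02,0,0,38],[0.5,0.21,0.133,-0.02,0,0,48],[0.5,0.2265,0.1435,-0.02,0,0,58],[0.5,0.2265,0.1435,-0.01,0,0,65],[0.5,0.2265,0.1435,0,0,0,68.6],[0.5,0.2265,0.1435,0.03,0,0,68.6],[0.5,0.2265,0.1435,0.06,0,0,68.6],[0.5,0.2265,0.1435,0.07,0,0,68.6],[0.5,0.2265,0.1435,0.075,0,0,68.6],[0.5,0.2265,0.1435,0.075,0,0,68.6],[0.5,0.2265,0.1435,0.075,0,0,68.6],[0.5,0.2265,0.1435,0.075,0,0,68.6]]'; python3 - <<'E'
from h import *
for i in range(3):
  s=bot.read_state(); print(s['position'],s['force'],s['opening']); viewer.capture('top')
fit('wrist','slab',s['position'][2]-.0153+.022)
go(.593,.2763,.0575,21.9)
E
```

```text
time_s: 21.82
position: [0.5948, 0.2764, 0.0762]
tcp_rot: [[0.928, 0.374, 0.002], [0.374, -0.928, 0.001], [0.002, 0.0, -1.0]]
force: [0.3, -0.9, -4.0]
opening: 0.64
grasp_force: 30.0
[0.59481506 0.27637146 0.07615903] [ 0.28471672 -0.8530578  -4.03446501] 0.6398468354688928
[0.59467242 0.27631933 0.07599963] [-0.53560587  0.016498   -3.8660754 ] 0.641506261360134
[0.594565   0.27626137 0.07584575] [ 0.85848083  0.18748354 -4.60548942] 0.6375927695819215
slab p0.61 n19573 z0.0830 rect c [0.607  0.2812] yaw 21.6 size [0.1063 0.0557] | mean [0.6161 0.2847] pca yaw 21.5
go [-0.0012, -0.0006, 0.0179] [0.0, -0.0, 0.0] j6 83.2
go [-0.0012, -0.0006, 0.0179] [0.0, 0.0, -180.0] j6 83.2
```

```bash
python3 -m jog '[[0.5,-0.001,-0.0005,0.005,0,0,0],[0.5,-0.001,-0.0005,0.01,0,0,0],[0.5,-0.001,-0.0005,0.013,0,0,0],[0.5,-0.001,-0.0005,0.015,0,0,0],[0.5,-0.001,-0.0005,0.016,0,0,0],[0.5,-0.001,-0.0005,0.0165,0,0,0],[0.5,-0.001,-0.0005,0.017,0,0,0],[0.5,-0.001,-0.0005,0.017,0,0,0]]'
```

```text
time_s: 23.08
position: [0.5931, 0.2763, 0.0581]
tcp_rot: [[0.928, 0.374, 0.0], [0.374, -0.928, 0.0], [0.0, 0.0, -1.0]]
force: [-0.6, -0.8, -4.1]
opening: 0.642
grasp_force: 30.0
```

Slab weight still fully on the hand (−4 N); creep down until the cork takes it.

```bash
python3 -m jog '[[0.5,0,0,0.0003,0,0,0],[0.5,0,0,0.0005,0,0,0],[0.5,0,0,0.0007,0,0,0],[0.5,0,0,0.0007,0,0,0],[0.5,0,0,0.0007,0,0,0]]'; python3 -m jog '[[0.5,0,0,0.0003,0,0,0],[0.5,0,0,0.0006,0,0,0],[0.5,0,0,0.0006,0,0,0]]'
```

```text
time_s: 23.7
position: [0.5931, 0.2763, 0.0575]
tcp_rot: [[0.928, 0.374, 0.0], [0.374, -0.928, 0.0], [0.0, 0.0, -1.0]]
force: [-0.3, -0.0, -2.5]
opening: 0.643
grasp_force: 30.0
time_s: 24.08
position: [0.5931, 0.2763, 0.0575]
tcp_rot: [[0.928, 0.374, 0.0], [0.374, -0.928, 0.0], [0.0, 0.0, -1.0]]
force: [-2.1, -0.8, 5.2]
opening: 0.64
grasp_force: 30.0
```

Contact made (+5 N); release symmetrically and rise.

```bash
python3 -m jog '[[0.5,0,0,-0.0003,0,0,0],[0.7,0,0,-0.0003,0,0,0],[0.8,0,0,-0.0003,0,0,0],[0.9,0,0,-0.0003,0,0,0],[0.9,0,0,-0.0003,0,0,0],[0.95,0,0,-0.02,0,0,0],[0.95,0,0,-0.06,0,0,0],[0.95,0,0,-0.12,0,0,0],[0.95,0,0,-0.17,0,0,0],[0.95,0,0,-0.17,0,0,0],[0.95,0,0,-0.17,0,0,0]]'
python3 - <<'E'
from h import *
viewer.capture('top')
fit('wrist','slab',.064); cv2.imwrite('pics/w8.png',fit.last[0])
fit('wrist','sheet',.042,cap=False)
E
```

```text
time_s: 25.45
position: [0.5926, 0.2761, 0.2274]
tcp_rot: [[0.928, 0.374, 0.0], [0.374, -0.928, 0.0], [0.0, 0.0, -1.0]]
force: [-0.7, -0.3, -1.2]
opening: 0.951
grasp_force: 0.0
slab p0.85 n6955 z0.0647 rect c [0.595  0.2766] yaw 21.7 size [0.1283 0.0557] | mean [0.5986 0.2781] pca yaw 21.5
sheet p0.65 n246 z0.0426 rect c [0.6173 0.2858] yaw 21.9 size [0.0857 0.0618] | mean [0.6459 0.2993] pca yaw -18.8
sheet p0.32 n1634 z0.0244 rect c [0.6313 0.008 ] yaw 74.8 size [0.0772 0.0344] | mean [0.6346 0.0138] pca yaw 84.0
```

View pics/w8.png

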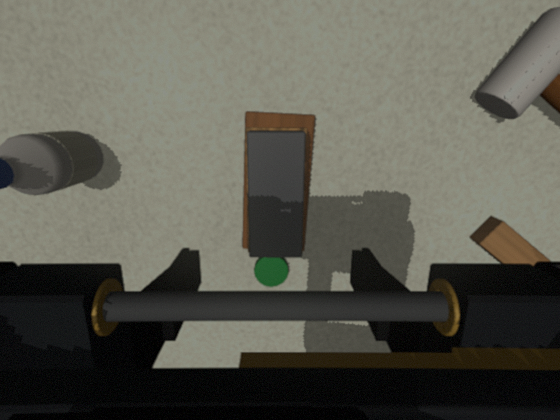

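The slab (columns 248–305, rows 130–257) lies flat at z 0.0647, centred within about 1–2 mm and lined up within 0.3°. The tag, bottle and mallet are undisturbed, and the gripper is clear.

```bash
python3 -c "from rig import workorder; print(workorder.hand_in())"
```

```text
the job is handed in; nothing more can be done
None
```

The cork lies flat on the green-tagged stone and the spare slab rests on top of it, each within about 1–2 mm of centre and lined up by my camera measurements; I handed the job in at about 25.5 s, and no verdict came back.

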